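Hang a drive rest on the slotted upright and load it

TASK

Hang the steel bracket on the slotted upright: hook both claws into its two lowest slots and press the bracket down until the black lock shoes are fully down. Then set the black saddle deck astride the bracket's arm, down flat between the press block and the end stop, and last of all lay the aluminium drive gently into the deck's recess so that it lies flat. Leave the other things on the desk where they are.

Things in the scene. Friction and masses are not known exactly. Their poses are not given: they have to be found in the camera images.
- upright: fixed aluminium slotted post, 48 wide, 34 deep, 360 mm tall. Origin on the table under the middle of the slotted face, which is its plane x = 0 and looks to its -x; z up. Dark base plate 12 high, 120 wide, from x = -15 to 115. Its two lowest slots (of four) take the bracket
- seat (a point): where the bracket's origin lies when it hangs home and locked in the two lowest slots: on the slotted face (upright's x = 0, y = 0), 70 mm above the table; the locked bracket's axes are the upright's. Entering, the bracket's origin must be 27 to 31 mm above this point; with the necks resting on the raised shoes it is 8 mm above
- low_slot (a point): middle of the bottom edge of the lowest slot, on the slotted face, 88 mm above the table. The slots are 13 mm wide, 43 mm tall, one every 60 mm upwards; the face is 5 mm thick with 25 mm free behind it
- light_tip (a point): front lower edge of the black work light, 28 mm wide, that juts 90 mm to -x from the slotted face at the post's top, 344 mm above the table, over the bracket's place. A vertical tool would hit it: come in leaning back, fingers pointing down and forward to the upright's +x, 25 to 45 degrees from vertical
- lock (a joint): two black lock shoes (one slide) in the two lowest slots, under the claws' necks. 0 = up, filling the lowest 8 mm of the slots; 0.008 m = fully down, level with the slots' bottom edges. Stiff: moves only under some 8 N (the bracket's own weight of about 4 N is too little), stays where left; pressing may take up to 20 N with the claws' rubbing
- bracket: L-shaped steel bracket, 0.32 to 0.44 kg, starts standing on the table on its arm. Origin: middle of the lower edge of its rear face (plane x = 0); z up, claws to +x. Arm x -140 to 0, 28 wide, z 0 to 30. Rear plate x -6 to 0, 44 wide, 96 high. End stop on the arm's tip x -140 to -134, top at z = 36. Balance point near x = -55. The arm is the place to grip
- press_top (a point): middle of the flat top of the bracket's press block, where to press down: 30 (x) by 28 mm, 50 mm above the bracket's underside; bracket x -36 to -6, against the rear plate, which rises 46 mm above it. Hanging free, the arm droops up to 0.04 rad, as the claws have 2 mm of play behind the face
- claw (a point): tip of the bracket's upper claw, at the height of its neck's underside (bracket x = 14, y = 0, z = 78). The lower claw is alike, 60 mm below. 8 mm wide; neck 10 mm high; the lip, x 7 to 14, turns down 16 mm below the neck's underside and goes down behind the post's face
- deck: black plastic saddle deck, 90 (x) by 58 (y), 26 mm high, 0.16 kg. Origin: centre of underside. Two feet 14 high leave a gap 34 wide along x for the bracket's arm; top plate z 14 to 20; 6 mm rim round a recess 82 by 50, open in the middle 48 mm of each long side. Seated: origin at bracket x = -85 (+-5 of play), y = 0, z = 16, x along the arm, either end first
- drive: aluminium drive housing with fins, 76 (x) by 44 (y) by 24 mm, 0.14 to 0.26 kg, starts flat on the table. Origin: centre of its underside. Lying in the deck its origin is at deck x = 0, y = 0, z = 20 mm (3 mm of play), either end first
- slim_ssd: thin black drive with a paper label, 100 by 70 by 9 mm, bystander; origin under its centre
- screw_cup: small white cup, 44 mm across, 35 mm high, bystander; origin under its centre
- tape: cardboard-coloured roll, 40 mm across, 22 mm high, bystander; origin under its centre
- driver: screwdriver lying on the desk, bystander
- board: green circuit board, 85 by 65 mm, bystander; origin under its centre
Mind the look-alikes: they are no part of the job. What is shaped like the deck but yellow is not meant. Leave any orange look-alike of the drive alone.

How it is judged:
By the outcome, as a careful person would: the job done as asked, in the order asked, and still so for the second after the job is handed in, with the robot touching nothing.
It also fails if it takes over 72 s, if anything falls off the work surface, if the arm or the gripper's body presses on something with over 40 N, if the wrist force passes 120 N, or if a joint passes its speed limit or range.

ROBOT

A 6-joint arm with a two-finger parallel gripper is mounted at the origin on the work surface. World frame = base frame: x ahead of the robot, y to its left, z up, the work surface at z = 0. Lengths are in mm, angles in rad, forces in N, time in s.
With the tool pointing down it reaches from about 275 to 750 mm from the base axis. Payload 10.2 kg.
Tool frame: the origin (TCP) lies midway between the tips of the shut fingers; the grasp point (between the pads) lies 19 mm behind it (ctrl.tcp_to_grasp is the z of the grasp point in the tool frame, in mm); z points along the fingers, y is the direction in which the jaws open and shut (so a half turn about z gives the same grasp; the last joint's range is limited). The gripper opens to 85 mm and grips with 20 to 120 N. Pads are 22 mm wide; open, the fingers measure 114 mm over their backs; the gripper's body (76 mm by 85 mm) begins 54 mm behind the grasp point. The pads swing forward as they close: fully open they stand 13 mm farther back than shut.
Start: joints at [-1.358, 0.313, 1.498, -0, 1.331, -0.223], TCP at [221.61, -475.941, 231.294] pointing down, gripper open.
Joint ranges: [-2.94, 2.94], [-0.97, 2.17], [0.19, 2.56], [-1.23, 4.37], [0.02, 3.11], [-2.88, 2.88]. Speed limits (rad/s): [2.39, 2.39, 3.01, 3.14, 3.14, 3.14].

INTERFACE

Orientations are given as a unit quaternion [w, x, y, z].
In Python, from rig import sensors, capture, order, ctrl gives the robot as it stands. The module is installed in compiled form; this text tells all that it offers.
- The arm moves only by the tool play_rows, never from a script. Its argument "deltas" is a list of rows, each a list of 7 numbers: the shift along the world's x, y, z in units of 40 mm (1.0 is 40 mm), then the turn, a rotation vector about the world's x, y, z in units of 6 degrees (1.0 is 6 degrees), then the opening, from -1 (shut) to 1 (fully open). A call has 1 to 8 rows; each row shifts and turns the commanded pose from where the row before left it; what a row does not reach is not made up. A row lasts 1/12 s, in which the tool goes at most 41.7 mm and 7.16 degrees, less where a joint would pass 70% of its speed; a pose out of reach is approached as far as the arm can. A call is refused whole if a number of a shift passes 1 or a number of a turn 1, either way. A call with a gripper value outside its range is refused whole. The fingers move at their own pace and stop on an object; "squeeze" is the grip in N (left out, the last holds). Time passes only in rows, so rows that do not move let the fingers close. It gives the time, the measured TCP pose, the force and the opening at its end, in the units of the state.
- sensors.sense(): the state, without advancing time (a new reading comes with each control period).
- capture(name): name is "scene" or "top" or "wrist"; returns a dict with "pixels" (384x512x3 uint8, red, green, blue), "z_map" (384x512 float32, mm along the optical axis (not along the pixel's ray), 0 where there is no reading), "fx", "fy", "cx", "cy" (pixels), "eye" and "rotation" of the camera in the world; the wrist camera has in their place "tool_from_camera" (4x4, takes a point from camera to tool coordinates, whose origin is the TCP and whose axes are the flange's). Camera axes: x right, y down, z forward; pixel columns grow to the right and rows downward; lengths in mm; the calibration is good to about 2 mm. A picture is of the moment at which its call begins: read the wrist's pose just before it.
- order.finish_job(): hands the job in, once; it reports no verdict.
The state is a dict: "time_s": time; "joints": joint angles; "dq": joint speeds; "tau": joint torques, N m; "eef_pos": TCP position; "ee_rot": TCP orientation; "force": force on the tool from outside, world axes, zero at the start; "wrist_torque": the same for the moment, N m; "grip_width": opening from 0.0 (shut) to 1.0 (fully open).
Only numpy, scipy, OpenCV 4.12 (cv2) and the standard library are available. Lean on these libraries where they do the work, as an engineer would, in place of code of your own. Each camera call takes 0.05 s, during which the arm holds its last target. There are 200 camera calls.

## Working session

There is one attempt and no reset: what is moved stays moved. The work goes in short steps, Python scripts to look and compute and a tool call to move; the robot and the scene stay as the last step left them, time stands still between calls to the robot, and variables do not carry over. Pictures are saved under pics/ and viewed, about 8 in all and at most 12, crops included, and the job is handed in when it is done.

Besides the shell and the picture viewer there is one more tool, called as name([rows], argument=value, ...), one row to a line, values as JSON. play_rows: Moves the arm, as the interface text tells. Its arguments: {"type":"object","properties":{"deltas":{"type":"array","items":{"type":"array","items":{"type":"number"}}},"squeeze":{"type":"number"}},"required":["deltas"]}

```bash
mkdir -p pics
cat > h.py <<'E'
import numpy as np, cv2
from rig import sensors, capture, order, ctrl
from scipy.spatial.transform import Rotation as R
def save(c,n): cv2.imwrite('pics/'+n,c['pixels'][:,:,::-1])
def cloud(c,s=None):
    z=c['z_map'].astype(float); v,u=np.indices(z.shape)
    p=np.stack([(u-c['cx'])/c['fx']*z,(v-c['cy'])/c['fy']*z,z],-1)
    if 'eye' in c: w=p@np.array(c['rotation']).T+np.array(c['eye'])
    else:
        T=np.array(c['tool_from_camera']); t=p@T[:3,:3].T+T[:3,3]
        q=s['ee_rot']; w=R.from_quat([q[1],q[2],q[3],q[0]]).apply(t.reshape(-1,3)).reshape(t.shape)+np.array(s['eef_pos'])
    w[z==0]=np.nan
    return w
E
python3 - <<'E'
from h import *
s=sensors.sense(); print(s, ctrl.tcp_to_grasp)
a=capture('scene'); b=capture('top')
import pickle; pickle.dump((a,b),open('ab.pkl','wb'))
for c in(a,b): print(c['eye'],np.round(c['rotation'],3).tolist(),c['fx'],c['cx'],c['cy'])
im=np.hstack([a['pixels'],b['pixels']])
save(a,'scene1.png');save(b,'top1.png')
E
```

```text
{'time_s': 0.0, 'joints': array([-1.35836483e+00,  3.13455748e-01,  1.49844486e+00, -1.13830300e-05,
        1.33100082e+00, -2.23422627e-01]), 'dq': array([ 0.00083236,  0.00154714, -0.0001552 ,  0.000521  ,  0.00015109,
        0.00121493]), 'tau': array([ 2.07819205e-03, -4.12258565e+01, -2.59740615e+01, -9.30058036e-05,
        4.13689879e-03, -4.81699067e-05]), 'eef_pos': array([ 221.56627269, -475.66778728,  230.72920764]), 'ee_rot': array([-6.54409242e-04,  9.76347226e-01,  2.16207459e-01, -1.93147470e-06]), 'force': array([-0.78195769, -0.4227044 , -0.48900582]), 'wrist_torque': array([0.01508502, 0.05040196, 0.05014834]), 'grip_width': 0.9990975243914718} -18.700000000000003
[1455.40330928  465.83711151  851.83930672] [-0.249, 0.43, 0.763, -0.413] 475.2125337501369 254.93426896739095 179.62254760856194
[ 524.48492937  -30.71301902 1240.80322048] [-0.023, 0.707, -0.706, 0.022] 399.2691197759352 252.82350739576424 199.901309204276
```

View pics/scene1.png

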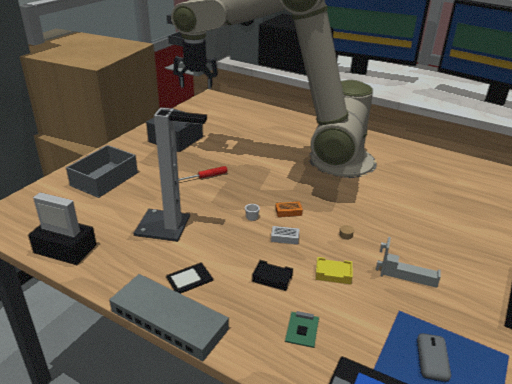

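View pics/top1.png

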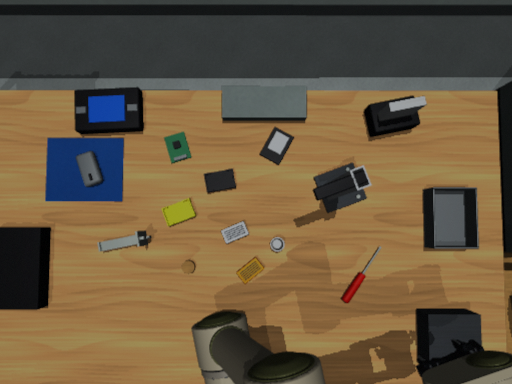

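Scene picture: bracket at (405,268), black deck at (272,275), aluminium drive at (285,235), upright at (170,180). In the top picture they are at (125,242), (220,181), (235,232) and (345,187).
Things that could be mistaken (scene pixels):
- **Deck:** the yellow look-alike (334,270) or the slim ssd (190,277). I choose the black one with feet at (272,275).
- **Drive:** the orange look-alike (289,209). I choose the grey one at (285,235).

```bash
python3 - <<'E'
s=open('h.py').read().replace("p@np.array(c['rotation']).T+","p@RM(c['rotation']).T+").replace("def cloud","def RM(q): return R.from_quat([q[1],q[2],q[3],q[0]]).as_matrix()\ndef cloud")
open('h.py','w').write(s)
E
python3 - <<'E'
from h import *
import pickle
a,b=pickle.load(open('ab.pkl','rb'))
A=cloud(a).reshape(-1,3);B=cloud(b);
print('table',np.nanmedian(B[280:300,200:215,2]))
Bf=B.reshape(-1,3)
print('sc table', np.nanmedian(cloud(a)[250:255,215:225],axis=(0,1)))
def at(u,v): return B[v,u]
for n,(u,v),r in [('bracket',(125,242),100),('deck',(220,181),50),('drive',(235,232),42),('upright',(345,187),90)]:
    c=at(u,v)
    for nm,P in(('top',Bf),('scene',A)):
        m=(np.hypot(P[:,0]-c[0],P[:,1]-c[1])<r)&(P[:,2]>8)
        q=P[m]; zt=np.percentile(q[:,2],95)
        (cx,cy),(w,h),an=cv2.minAreaRect(q[:,:2].astype(np.float32))
        print(n,nm,m.sum(),'z95',zt.round(1),'rect',round(cx),round(cy),round(w),round(h),round(an,1))
# crops for close check
ca=cv2.resize(a['pixels'][190:310,230:450],None,fx=3,fy=3,interpolation=cv2.INTER_CUBIC)
cv2.imwrite('pics/crop1.png',ca[:,:,::-1])
# upright detail: points with z>30
c=at(345,187)
for nm,P in(('top',Bf),('scene',A)):
    for lo,hi in((8,16),(60,330),(335,360),(356,366)):
        m=(np.hypot(P[:,0]-c[0],P[:,1]-c[1])<130)&(P[:,2]>lo)&(P[:,2]<hi);q=P[m]
        if m.sum()>5:
            print(nm,lo,hi,m.sum(),cv2.minAreaRect(q[:,:2].astype(np.float32)),cv2.boxPoints(cv2.minAreaRect(q[:,:2].astype(np.float32))).round().tolist())
E
```

```text
table 0.9517032103799465
sc table [ 6.50784948e+02 -9.29333437e+01  3.56332372e-01]
bracket top 538 z95 94.8 rect 455 357 77 157 15.0
bracket scene 1057 z95 84.8 rect 476 362 47 154 14.8
deck top 560 z95 27.3 rect 667 75 66 90 10.9
deck scene 701 z95 26.7 rect 665 75 64 90 10.7
drive top 359 z95 28.9 rect 505 27 44 76 23.2
drive scene 367 z95 26.8 rect 508 29 50 75 27.2
upright top 1551 z95 363.1 rect 621 -239 120 154 20.9
upright scene 2973 z95 360.2 rect 622 -239 119 154 37.0
top 8 16 640 ((611.4833374023438, -295.6800537109375), (192.0319061279297, 133.6297149658203), 9.43131160736084) [[506.0, -246.0], [528.0, -377.0], [717.0, -346.0], [695.0, -214.0]]
top 60 330 178 ((630.6307983398438, -264.978759765625), (47.908355712890625, 31.77376937866211), 20.58319664001465) [[603.0, -259.0], [614.0, -288.0], [659.0, -271.0], [647.0, -242.0]]
top 335 360 291 ((613.40869140625, -225.1522979736328), (47.305110931396484, 124.1381607055664), 24.224157333374023) [[566.0, -178.0], [617.0, -291.0], [660.0, -272.0], [610.0, -159.0]]
top 356 366 791 ((615.2647705078125, -224.47073364257812), (48.0
[... 177 characters left out ...]
), (122.8385009765625, 123.947021484375), 20.85091209411621) [[565.0, -256.0], [609.0, -372.0], [724.0, -328.0], [680.0, -212.0]]
scene 60 330 1643 ((634.4536743164062, -264.6048278808594), (55.823272705078125, 37.437171936035156), 21.322132110595703) [[602.0, -257.0], [615.0, -292.0], [667.0, -272.0], [654.0, -237.0]]
scene 335 360 467 ((615.1637573242188, -224.95391845703125), (52.46161651611328, 127.05834197998047), 24.516613006591797) [[565.0, -178.0], [618.0, -294.0], [665.0, -272.0], [613.0, -156.0]]
scene 356 366 360 ((616.267333984375, -223.7917022705078), (51.10871124267578, 125.12136840820312), 21.582778930664062) [[569.0, -175.0], [616.0, -291.0], [663.0, -273.0], [617.0, -156.0]]
```

View pics/crop1.png

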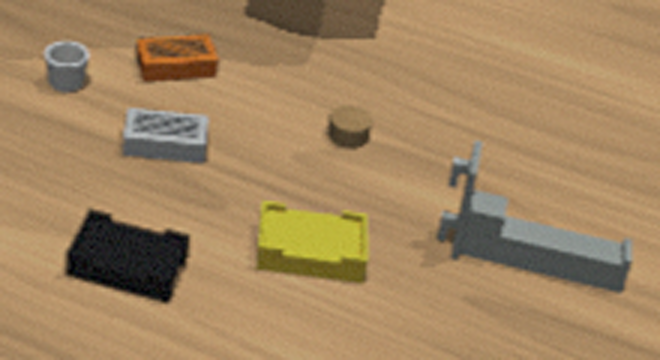

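The crop confirms the choices: the bracket stands on its arm with claws to its left at (455,165) and (450,225), the black deck is at (128,255) and the grey finned drive at (165,135). The yellow and orange look-alikes are clearly separate. Next I refine the bracket pose.

Run:
```python
from h import *
import pickle
a,b=pickle.load(open('ab.pkl','rb'))
u=np.array([np.cos(np.radians(-75)),np.sin(np.radians(-75))]); n=np.array([-u[1],u[0]])
for nm,c in(('top',b),('scene',a)):
    P=cloud(c).reshape(-1,3); P=P[~np.isnan(P[:,0])]
    d=P[:,:2]-[470,360]; s=d@u; t=d@n
    P=P[(abs(s)<110)&(abs(t)<40)&(P[:,2]>6)]
    for lo,hi in((6,16),(22,33),(34,42),(43,55),(60,110)):
        q=P[(P[:,2]>lo)&(P[:,2]<hi)]
        if len(q)<5: continue
        d=q[:,:2]-[470,360]; s=d@u;t=d@n
        print(nm,lo,len(q),'s',np.percentile(s,[1,99]).round(1),'t',np.percentile(t,[2,98]).round(1), cv2.minAreaRect(q[:,:2].astype(np.float32)))
    q=P[(P[:,2]>24)&(P[:,2]<33)]; print('armtop z',np.median(q[:,2]))
    if nm=='top':
        d=q[:,:2]-[470,360]; print('fit slope', np.polyfit(d@u,d@n,1))
```

```text
top 6 26 s [-90.1  97.6] t [-32.8  35.5] ((471.4122009277344, 354.3097839355469), (71.21458435058594, 196.8932647705078), 14.778365135192871)
top 22 275 s [-74.  75.] t [-8.1 21.3] ((478.8755798339844, 362.3595886230469), (42.837493896484375, 155.3255157470703), 8.254239082336426)
top 34 42 s [-76.2  64. ] t [-13.9  22.5] ((471.3853759765625, 366.6130065917969), (39.506103515625, 140.44113159179688), 15.420003890991211)
top 43 65 s [27.3 64.2] t [-17.8  19.6] ((484.97894287109375, 316.8000183105469), (42.5929069519043, 36.30801010131836), 11.067797660827637)
top 60 99 s [56.3 76.9] t [-19.6  21.2] ((487.5658874511719, 295.4006042480469), (42.25335693359375, 20.569297790527344), 10.49512767791748)
armtop z 30.2739003103718
fit slope [-0.06185927  5.16105155]
scene 6 183 s [-74.1  73.9] t [ 6.6 27.7] ((493.2303161621094, 365.21783447265625), (29.535747528076172, 151.3936004638672), 5.082882404327393)
scene 22 470 s [-74.1  73.3] t [-6.  26.9] ((478.4488830566406, 362.186767578125), (40.81206130981445, 152.6785125732422), 14.22929573059082)
scene 34 56 s [-76.   62.7] t [-1.5 27.5] ((480.03875732421875, 369.5225830078125), (29.792089462280273, 138.99197387695312), 14.288663864135742)
scene 43 127 s [26.3 63. ] t [-10.5  25. ] ((488.5972595214844, 318.904541015625), (39.003456115722656, 36.11843490600586), 11.269876480102539)
scene 60 107 s [56.5 76.3] t [-13.2  29. ] ((492.4962463378906, 297.2239685058594), (47.282039642333984, 19.983076095581055), 11.4906644821167)
armtop z 29.660939949298722
```

play_rows([
  [0.1, 1, 0.2, 0, 0, 1, 1],
  [0.1, 1, 0.2, 0, 0, 1, 1],
  [0.1, 1, 0, 0, 0, 1, 1],
  [0.1, 1, 0, 0, 0, 1, 1],
  [0.2, 1, 0, 0, 0, 1, 1],
  [0.3, 0.95, 0, 0, 0, 1, 1],
  [0.3, 0.95, 0, 0, 0, 1, 1],
  [0.3, 0.95, 0, 0, 0, 1, 1],
])

```text
time_s: 0.77
eef_pos: [281.4, -160.1, 247.2]
ee_rot: [0.0, 0.803, 0.596, 0.0]
force: [0.5, 0.3, 0.4]
grip_width: 0.999
```

play_rows([
  [0.285, 0.908, -0.1, 0, 0, 0.94, 1],
  [0.285, 0.908, -0.1, 0, 0, 0.94, 1],
  [0.285, 0.908, -0.1, 0, 0, 0.94, 1],
  [0.285, 0.908, -0.1, 0, 0, 0.94, 1],
  [0.285, 0.908, -0.1, 0, 0, 0.94, 1],
  [0.285, 0.908, -0.2, -0.916, -0.183, 0, 1],
  [0.285, 0.908, -0.2, -0.916, -0.183, 0, 1],
  [0.285, 0.908, -0.2, -0.916, -0.183, 0, 1],
])

```text
time_s: 1.43
eef_pos: [366.3, 105.8, 208.2]
ee_rot: [0.089, 0.631, 0.766, -0.077]
force: [1.7, -1.3, 0.4]
grip_width: 1.0
```

play_rows([
  [0.285, 0.908, -0.2, -0.916, -0.183, 0, 1],
  [0.285, 0.908, -0.2, -0.916, -0.183, 0, 1],
  [0.285, 0.908, -0.2, 0, 0, 0, 1],
  [0.285, 0.908, -0.2, 0, 0, 0, 1],
  [0.285, 0.908, -0.2, 0, 0, 0, 1],
  [0.285, 0.908, -0.2, 0, 0, 0, 1],
  [0.285, 0.908, -0.2, 0, 0, 0, 1],
  [0.285, 0.908, -0.2, 0, 0, 0, 1],
])

```text
time_s: 2.1
eef_pos: [456.7, 394.9, 143.5]
ee_rot: [0.159, 0.622, 0.754, -0.137]
force: [-0.2, -0.8, 0.6]
grip_width: 0.999
```

play_rows([
  [0, 0, 0, 0, 0, 0, 1],
  [0, 0, 0, 0, 0, 0, 1],
  [0, 0, 0, 0, 0, 0, 1],
])

```text
time_s: 2.35
eef_pos: [456.5, 392.6, 144.2]
ee_rot: [0.159, 0.622, 0.754, -0.137]
force: [-0.7, 1.7, 0.6]
grip_width: 1.0
```

```bash
cat >> h.py <<'E'
def wrist(n):
    s=sensors.sense(); c=capture('wrist'); save(c,n); W=cloud(c,s)
    M=RM(s['ee_rot']); print('t',s['time_s'],'tcp',np.round(s['eef_pos'],1),'toolx',M[:,0].round(3),'tooly',M[:,1].round(3),'toolz',M[:,2].round(3),'F',s['force'].round(1),'w',round(s['grip_width'],3),'q',s['joints'].round(2))
    return s,c,W
def brk(W,o,yaw,z0=0):
    u=np.array([np.cos(yaw),np.sin(yaw)]);n=np.array([-u[1],u[0]])
    P=W.reshape(-1,3);P=P[~np.isnan(P[:,0])]; d=P[:,:2]-o; s=d@u;t=d@n;z=P[:,2]-z0
    for nm,lo,hi,s0,s1 in(('arm',26,33,-150,-38),('stop',34,40,-150,-120),('block',46,54,-50,0),('plate',85,105,-20,8)):
        m=(z>lo)&(z<hi)&(s>s0)&(s<s1)&(abs(t)<35)
        if m.sum()>8:
            print(nm,m.sum(),'s',np.percentile(s[m],[1,99]).round(1),'t',np.percentile(t[m],[2,98]).round(1),'z',np.median(P[m,2]).round(1), 'slope',np.polyfit(s[m],t[m],1).round(3))
E
python3 - <<'E'
from h import *
s,c,W=wrist('w1.png'); brk(W,np.array([487.6,299]),np.radians(-78.7))
E
```

```text
t 2.35 tcp [456.5 392.6 144.2] toolx [-0.176  0.894 -0.412] tooly [ 0.982  0.189 -0.009] toolz [ 0.07  -0.406 -0.911] F [-0.7  1.7  0.6] w 1.0 q [ 0.67  0.71  1.17 -0.37  1.48  0.55]
arm 2863 s [-142.8  -38.5] t [-13.9  13. ] z 29.5 slope [-0.001 -0.506]
stop 304 s [-143.1 -136.2] t [-14.4  12.8] z 35.5 slope [ -0.42  -59.549]
block 784 s [-39.2  -7.6] t [-19.5  18.6] z 49.4 slope [ 0.005 -0.165]
plate 594 s [-9.8 -2.8] t [-21.3  20.9] z 92.2 slope [-0.345 -2.729]
```

View pics/w1.png

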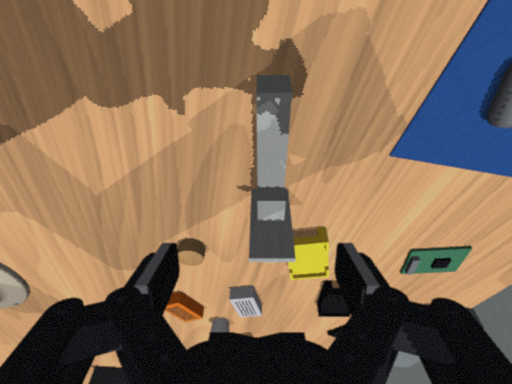

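The wrist picture shows the bracket arm at (272,150), its block and plate at (270,225), lying between the open fingers (150,290) and (360,290). The measured pose agrees to within 3 mm.

play_rows([
  [0.14, -0.28, -0.9, -0.654, -0.13, 0, 1],
  [0.14, -0.28, -0.9, 0, 0, 0, 1],
  [0.14, -0.28, -0.9, 0, 0, 0, 1],
  [0.046, -0.084, -0.35, 0, 0, 0, 1],
  [0.046, -0.084, -0.35, 0, 0, 0, 1],
  [0, 0, 0, 0, 0, 0, 1],
  [0, 0, 0, 0, 0, 0, 1],
])

```text
time_s: 2.98
eef_pos: [477.4, 352.1, 9.5]
ee_rot: [0.186, 0.617, 0.748, -0.158]
force: [0.3, -0.0, 0.5]
grip_width: 1.0
```

Run:
```python
from h import *
s,c,W=wrist('w2.png'); brk(W,np.array([487.,302]),np.radians(-78.7))
```

```text
t 2.9833 tcp [477.4 352.1   9.5] toolx [-0.168  0.865 -0.473] tooly [ 0.982  0.187 -0.007] toolz [ 0.082 -0.466 -0.881] F [ 0.3 -0.   0.5] w 1.0 q [ 0.62  0.87  1.28 -0.47  1.25  0.64]
arm 8588 s [-140.   -40.6] t [-13.6  13.3] z 29.6 slope [0.002 0.033]
stop 1771 s [-140.1 -133. ] t [-13.7  13.1] z 35.5 slope [-0.031 -4.546]
block 751 s [-36.7 -18.5] t [-13.2  13.3] z 49.2 slope [-0.054 -1.787]
```

play_rows([
  [0, 0, -0.05, 0, 0, 0, -1],
  [0, 0, 0, 0, 0, 0, -1],
  [0, 0, 0, 0, 0, 0, -1],
  [0, 0, 0, 0, 0, 0, -1],
  [0, 0, 0, 0, 0, 0, -1],
  [0, 0, 0, 0, 0, 0, -1],
  [0, 0, 0, 0, 0, 0, -1],
  [0, 0, 0.1, 0, 0, 0, -1],
], squeeze=80)

```text
time_s: 3.7
eef_pos: [476.7, 352.6, 9.7]
ee_rot: [0.185, 0.617, 0.748, -0.159]
force: [-0.1, -0.5, -4.4]
grip_width: 0.312
```

play_rows([
  [0, 0, 0.3, 0, 0, 0, -1],
  [0, 0, 0.8, 0, 0, 0, -1],
  [0, 0, 0.8, 0, 0, 0, -1],
  [0, 0, 0.8, 0, 0, 0, -1],
  [0, 0, 0, 0, 0, 0, -1],
])

```text
time_s: 4.12
eef_pos: [479.1, 354.0, 125.6]
ee_rot: [0.187, 0.618, 0.748, -0.154]
force: [1.8, 1.1, -2.6]
grip_width: 0.31
```

Run:
```python
from h import *
s,c,W=wrist('w3.png'); brk(W,np.array([487.,302]),np.radians(-78.7),s['eef_pos'][2]-8)
```

```text
t 4.1167 tcp [479.1 354.  125.6] toolx [-0.165  0.867 -0.47 ] tooly [0.982 0.188 0.002] toolz [ 0.09  -0.461 -0.883] F [ 1.8  1.1 -2.6] w 0.31 q [ 0.62  0.72  1.22 -0.45  1.43  0.55]
arm 8975 s [-140.4  -40.7] t [-14.9  18.3] z 148.2 slope [-0.002  1.451]
stop 2008 s [-140.6 -133.8] t [-11.8  15.1] z 154.2 slope [-0.077 -9.082]
block 565 s [-37.2 -28.4] t [-11.8  14.5] z 166.2 slope [-0.026  0.508]
```

play_rows([
  [0.1, -0.4, 0, 0, 0, 0.2, -1],
  [0.2, -0.9, 0, 0, 0, 0.2, -1],
  [0.2, -0.9, 0, 0, 0, 0.2, -1],
  [0.2, -0.9, 0, 0, 0, 0.2, -1],
  [0.2, -0.9, 0, 0, 0, 0.2, -1],
  [0.2, -0.9, 0, 0, 0, 0.2, -1],
  [0.2, -0.9, 0, 0, 0, 0.2, -1],
  [0.2, -0.9, 0, 0, 0, 0.18, -1],
])

```text
time_s: 4.83
eef_pos: [536.2, 82.9, 117.2]
ee_rot: [0.197, 0.553, 0.797, -0.143]
force: [0.9, -0.1, -2.7]
grip_width: 0.311
```

play_rows([
  [0.2, -0.9, 0, 0, 0, 0, -1],
  [0.2, -0.9, 0, 0, 0, 0, -1],
  [0.2, -0.9, 0, 0, 0, 0, -1],
  [0.2, -0.9, -0.1, 0, 0, 0, -1],
  [0.2, -0.9, -0.1, 0, 0, 0, -1],
  [0.1, -0.5, 0, 0, 0, 0, -1],
  [0.1, -0.2, 0, 0, 0, 0, -1],
  [0, 0, 0, 0, 0, 0, -1],
])

```text
time_s: 5.5
eef_pos: [584.7, -124.6, 109.3]
ee_rot: [0.197, 0.554, 0.796, -0.143]
force: [0.6, 1.2, -3.4]
grip_width: 0.312
```

Run:
```python
from h import *
import pickle
s,c,W=wrist('w4.png'); a=capture('scene');b=capture('top'); pickle.dump((s,c,a,b),open('w4.pkl','wb'))
F=np.array([625.6,-250.4])
yaw=np.radians(-69.2);u=np.array([np.cos(yaw),np.sin(yaw)]);n=np.array([-u[1],u[0]])
t=s['eef_pos']; o=t[:2]+52*u-1*n; print('o',o,'in upright',(o-F)@u,(o-F)@n)
brk(W,o,yaw,t[2]-7)
# slotted face in wrist & scene cloud
for nm,X in(('wrist',W),('scene',cloud(a)),('top',cloud(b))):
    P=X.reshape(-1,3);P=P[~np.isnan(P[:,0])];d=P[:,:2]-F;ss=d@u;tt=d@n
    for lo,hi in((30,60),(60,200),(150,330)):
        m=(P[:,2]>lo)&(P[:,2]<hi)&(abs(ss)<45)&(abs(tt)<40)
        if m.sum()>20:
            f=m&(abs(ss)<6)
            print(nm,lo,m.sum(),'s1',np.percentile(ss[m],[1,50,99]).round(1),'t',np.percentile(tt[m],[1,99]).round(1),'face',f.sum(), np.polyfit(tt[f],ss[f],1).round(3) if f.sum()>20 else '', np.percentile(tt[f],[1,99]).round(1) if f.sum()>20 else '')
img=np.hstack([cv2.resize(c['pixels'],(400,300)),cv2.resize(a['pixels'][80:260,100:340],(400,300),interpolation=cv2.INTER_CUBIC)])
cv2.imwrite('pics/w4b.png',img[:,:,::-1])
```

```text
t 5.5 tcp [ 584.7 -124.6  109.3] toolx [-0.308  0.826 -0.472] tooly [ 0.939  0.345 -0.009] toolz [ 0.155 -0.446 -0.881] F [ 0.6  1.2 -3.4] w 0.312 q [-0.23  0.52  1.62 -0.58  0.81 -0.22]
o [ 602.21473044 -173.60830204] in upright -80.09112302969882 5.408116164787948
arm 9001 s [-140.1  -40.6] t [-15.5  16.6] z 131.8 slope [-0.004  0.249]
stop 1743 s [-140.2 -133.3] t [-12.6  14.3] z 137.8 slope [-0.037 -4.473]
block 457 s [-37.2 -29.1] t [-12.7  13.4] z 150.5 slope [0.142 5.225]
scene 30 151 s1 [-0.9  8.  33.1] t [-21.7  27.7] face 68 [0.046 0.585] [-24.4  27.1]
scene 60 785 s1 [-1.2  8.6 33.8] t [-21.7  28.9] face 354 [0.039 0.81 ] [-22.3  28.4]
scene 150 1151 s1 [-1.2  8.5 33.5] t [-21.9  29. ] face 516 [0.033 0.868] [-23.8  28.7]
top 60 50 s1 [-0.6  0.2  1.3] t [-24.   23.1] face 50 [0.01  0.326] [-24.   23.1]
top 150 150 s1 [-0.7  0.4 30.8] t [-24.3  23.3] face 116 [0.004 0.219] [-24.3  23.4]
```

View pics/w4b.png

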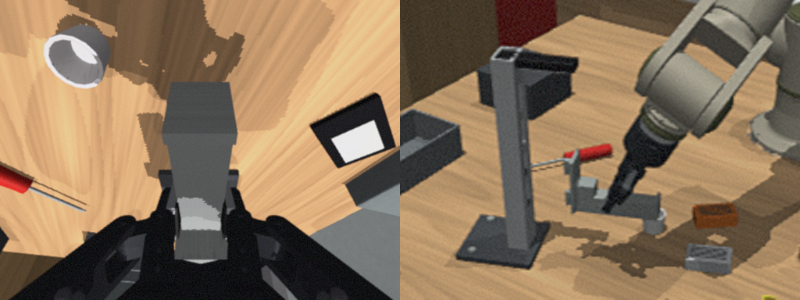

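The wrist view shows the bracket gripped with its end stop up front at (200,110). The scene crop shows it level, short of the post, with its claws facing the slots. Now I take the relative offset of bracket and post within the same cameras, to cancel calibration bias.

```bash
cat > rel.py <<'E'
from h import *
F=np.array([625.6,-250.4]);yaw=np.radians(-69.2);u=np.array([np.cos(yaw),np.sin(yaw)]);n=np.array([-u[1],u[0]])
def st(X):
    P=X.reshape(-1,3);P=P[~np.isnan(P[:,0])];d=P[:,:2]-F; return d@u,d@n,P[:,2]
def rep(nm,m,s,t,z):
    if m.sum()>10: print(nm,m.sum(),'s',np.percentile(s[m],[1,50,99]).round(1),'t',np.percentile(t[m],[2,50,98]).round(1),'z',np.percentile(z[m],[2,50,98]).round(1))
E
python3 - <<'E'
from rel import *
import pickle
S,c,a,b=pickle.load(open('w4.pkl','rb'))
so=-80;zo=S['eef_pos'][2]-7
for nm,X in(('scene',cloud(a)),('top',cloud(b))):
    s,t,z=st(X); q=z-zo
    near=abs(t-5)<35
    rep(nm+' plate',near&(q>55)&(q<100)&(abs(s-so)<12),s,t,z)
    rep(nm+' claws',near&(q>10)&(q<92)&(s>so+3)&(s<so+20),s,t,z)
    rep(nm+' block',near&(q>44)&(q<54)&(abs(s-so+21)<16),s,t,z)
    rep(nm+' armfar',near&(q>24)&(q<33)&(abs(s-so+120)<15),s,t,z)
    rep(nm+' armnear',near&(q>24)&(q<33)&(abs(s-so+45)<7),s,t,z)
    rep(nm+' post',(z>150)&(z<335)&(abs(s)<6)&(abs(t)<40),s,t,z)
    rep(nm+' posttop',(z>350)&(s>5)&(s<40)&(abs(t)<40),s,t,z)
s,t,z=st(cloud(c,S)); m=(z-zo>24)&(z-zo<33)&(s>-215)&(s<-125)&(abs(t-5)<9)
print('pitch',np.polyfit(s[m],z[m],1),'roll',np.polyfit(t[m],z[m],1))
E
```

```text
scene plate 141 s [-86.6 -84.4 -68.4] t [-14.1  12.1  31.4] z [159.  181.7 200.6]
scene claws 53 s [-75.  -70.2 -66.5] t [ 4.2 10.3 14.5] z [113.6 169.7 191.5]
scene block 100 s [-116.7 -100.   -85.3] t [-7.4 12.1 23.9] z [146.8 152.1 155.6]
scene armfar 79 s [-212.9 -198.3 -185.4] t [-6.  14.7 24.9] z [127.8 132.4 135.1]
scene armnear 38 s [-131.9 -125.4 -118.9] t [-5.8 12.1 25.8] z [127.9 132.8 134.7]
scene post 529 s [-1.4  0.5  5.8] t [-22.1   9.6  27.7] z [154.8 246.1 330.2]
scene posttop 140 s [ 5.7 19.3 33.2] t [-22.3  11.7  27. ] z [350.7 359.4 362.3]
top plate 86 s [-86.6 -85.  -68.9] t [-14.3   6.   27.2] z [160.1 193.1 201.6]
top claws 13 s [-76.7 -72.1 -66.8] t [ 2.5  5.6 10.2] z [180.2 191.5 193.2]
top block 107 s [-116.3 -101.   -86.1] t [-6.9  6.1 20.2] z [148.6 153.2 156.1]
top armnear 49 s [-131.9 -125.8 -118.3] t [-11.    7.6  22.8] z [128.2 133.  135.1]
top post 121 s [-0.7  0.1  1.2] t [-24.2 -16.   23.3] z [158.8 262.9 332.8]
top posttop 235 s [ 5.5 21.  34.4] t [-23.5  -0.6  22.6] z [356.1 361.1 364.1]
pitch [-2.88930728e-03  1.31337855e+02] roll [-8.85490488e-03  1.31891613e+02]
```

play_rows([
  [0.085, -0.336, -0.02, 0, 0, 0, -1],
  [0.085, -0.336, -0.02, 0, 0, 0, -1],
  [0.085, -0.336, -0.02, 0, 0, 0, -1],
  [0.085, -0.336, -0.02, 0, 0, 0, -1],
  [0, 0, 0, 0, 0, 0, -1],
  [0, 0, 0, 0, 0, 0, -1],
])

```text
time_s: 6.15
eef_pos: [598.7, -176.7, 107.0]
ee_rot: [0.198, 0.553, 0.797, -0.143]
force: [-0.0, 0.8, -3.9]
grip_width: 0.312
```

Run:
```python
from rel import *
S,c,W=wrist('w5.png');a=capture('scene');b=capture('top')
t_=S['eef_pos'];o=t_[:2]+52*u-1*n; print('FK rel',(o-F)@u,(o-F)@n, t_[2]-7)
so=(o-F)@u;zo=t_[2]-7
for nm,X in(('scene',cloud(a)),('top',cloud(b))):
    s,t,z=st(X); q=z-zo
    near=abs(t)<35
    rep(nm+' plate',near&(q>55)&(q<100)&(abs(s-so)<12),s,t,z)
    rep(nm+' claws',near&(q>10)&(q<92)&(s>so+3)&(s<so+15),s,t,z)
    rep(nm+' block',near&(q>44)&(q<54)&(abs(s-so+21)<16),s,t,z)
    rep(nm+' post',(z>200)&(z<335)&(abs(s)<6)&(abs(t)<40),s,t,z)
img=np.hstack([cv2.resize(a['pixels'][110:240,135:265],(520,520),interpolation=cv2.INTER_CUBIC)])
cv2.imwrite('pics/s5.png',img[:,:,::-1])
```

```text
t 6.15 tcp [ 598.7 -176.7  107. ] toolx [-0.31   0.825 -0.473] tooly [ 0.938  0.348 -0.008] toolz [ 0.158 -0.446 -0.881] F [-0.   0.8 -3.9] w 0.312 q [-0.32  0.56  1.57 -0.56  0.78 -0.32]
FK rel -26.473164351598527 0.025145521471976868 100.03076323090444
scene plate 133 s [-32.1 -30.3 -15.4] t [-19.1   6.9  25.9] z [156.4 179.5 197.8]
scene claws 43 s [-19.2 -15.1 -11.7] t [-1.8  5.5  8.3] z [113.  170.5 190.8]
scene block 95 s [-61.7 -47.2 -31.9] t [-12.    6.2  20.6] z [145.1 149.8 153.1]
scene post 406 s [-1.4  0.5  5.8] t [-21.6  10.1  27.9] z [202.4 268.1 330.5]
top plate 24 s [-31.9 -30.6 -25.2] t [-21.2 -15.8  22.5] z [158.2 194.1 199.4]
top block 20 s [-61.2 -59.2 -56.1] t [-12.8  -0.5  13.2] z [145.4 151.1 153.8]
top post 98 s [-0.7  0.3  1.1] t [-24.3 -16.   23.1] z [204.5 277.8 332.7]
```

View pics/s5.png

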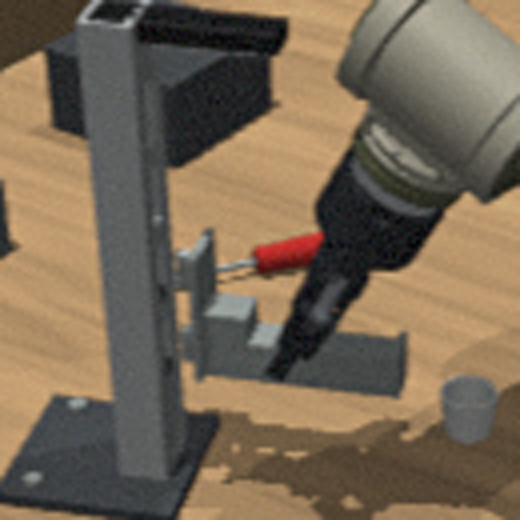

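The scene crop shows the claws at (185,265) and (187,345), just in front of the slotted face at (165,300), aligned to within 1 mm. Now I insert.

play_rows([
  [0.054, -0.15, -0.006, 0, 0, 0, -1],
  [0.054, -0.15, -0.006, 0, 0, 0, -1],
  [0, 0, 0, 0, 0, 0, -1],
])

```text
time_s: 6.55
eef_pos: [603.5, -190.0, 106.9]
ee_rot: [0.199, 0.553, 0.796, -0.143]
force: [0.0, 0.3, -3.6]
grip_width: 0.314
```

play_rows([
  [0.054, -0.15, -0.006, 0, 0, 0, -1],
  [0.054, -0.15, -0.006, 0, 0, 0, -1],
  [0, 0, 0, 0, 0, 0, -1],
  [0, 0, 0, 0, 0, 0, -1],
])

```text
time_s: 6.88
eef_pos: [607.1, -200.0, 105.6]
ee_rot: [0.197, 0.553, 0.797, -0.142]
force: [-2.6, 9.1, -3.0]
grip_width: 0.311
```

play_rows([
  [-0.009, 0.023, 0, 0, 0, 0, -1],
  [0, 0, -0.08, 0, 0, 0, -1],
  [0, 0, -0.08, 0, 0, 0, -1],
  [0, 0, -0.08, 0, 0, 0, -1],
  [0, 0, -0.08, 0, 0, 0, -1],
  [0, 0, 0, 0, 0, 0, -1],
])

```text
time_s: 7.38
eef_pos: [607.1, -199.9, 92.9]
ee_rot: [0.198, 0.553, 0.797, -0.142]
force: [0.1, 2.2, -6.4]
grip_width: 0.311
```

play_rows([
  [0, 0, -0.08, 0, 0, 0, -1],
  [0, 0, -0.06, 0, 0, 0, -1],
  [0, 0, -0.04, 0, 0, 0, -1],
  [0, 0, 0, 0, 0, 0, -1],
  [0, 0, 0, 0, 0, 0, -1],
])

```text
time_s: 7.8
eef_pos: [607.3, -199.9, 86.2]
ee_rot: [0.198, 0.553, 0.797, -0.142]
force: [0.1, 4.9, -3.2]
grip_width: 0.315
```

play_rows([
  [0, 0, -0.04, 0, 0, 0, -1],
  [0, 0, -0.03, 0, 0, 0, -1],
  [0, 0, 0, 0, 0, 0, -1],
  [0, 0, 0, 0, 0, 0, -1],
])

```text
time_s: 8.13
eef_pos: [607.4, -199.8, 84.6]
ee_rot: [0.199, 0.553, 0.796, -0.142]
force: [-5.5, 10.2, 5.1]
grip_width: 0.31
```

Run:
```python
from rel import *
S,c,W=wrist('w6.png');a=capture('scene');b=capture('top')
t_=S['eef_pos'];o=t_[:2]+52*u-1*n; so=(o-F)@u;zo=t_[2]-7
print('FK rel',so,(o-F)@n,zo)
for nm,X in(('scene',cloud(a)),('top',cloud(b)),('wrist',W)):
    s,t,z=st(X); q=z-zo; near=abs(t)<35
    rep(nm+' block',near&(q>42)&(q<56)&(abs(s+21)<12),s,t,z)
    rep(nm+' plate',near&(q>55)&(q<100)&(s>-14)&(s<-2.5),s,t,z)
    m=near&(abs(t)<10)&(q>20)&(q<35)&(s>-130)&(s<-42)
    rep(nm+' arm',m,s,t,z); print(np.polyfit(s[m],z[m],1) if m.sum()>20 else '')
```

```text
t 8.1333 tcp [ 607.4 -199.8   84.6] toolx [-0.309  0.824 -0.474] tooly [ 0.938  0.348 -0.007] toolz [ 0.159 -0.447 -0.88 ] F [-5.5 10.2  5.1] w 0.31 q [-0.35  0.61  1.55 -0.57  0.74 -0.33]
FK rel -1.7986627538520186 -0.0749879784695021 77.55835174837657
scene block 75 s [-32.6 -21.3  -9.2] t [-14.2   7.8  19.1] z [119.6 127.6 130.8]
scene plate 104 s [-7.9 -6.2 -2.7] t [-19.    6.6  25.6] z [134.  155.6 175.9]
scene arm 88 s [-128.2 -101.6  -43.2] t [-9.2  0.6  9.4] z [105.5 107.8 110.3]
[6.10925904e-03 1.08431870e+02]
top plate 15 s [-6.6 -6.2 -3.6] t [-21.  -16.8  21.5] z [136.6 162.4 176.7]
top arm 40 s [-65.4 -57.8 -49.5] t [-9.7  0.3  9.7] z [103.8 108.  110.9]
[-5.26544963e-02  1.04924894e+02]
wrist block 20 s [-32.9 -31.7 -30.3] t [-4.2 -0.4  4.6] z [126.8 127.1 127.3]
wrist arm 5117 s [-129.  -101.9  -44.2] t [-9.6 -0.   9.6] z [106.  106.8 107.5]
[5.57363068e-03 1.07343627e+02]
```

Contact at block top 127.6 mm matches resting on the raised shoes (128). I release, back off and close the fingers to press.

play_rows([
  [0, 0, 0.02, 0, 0, 0, 0],
  [0, 0, 0, 0, 0, 0, 0.3],
  [0, 0, 0, 0, 0, 0, 0.6],
  [0, 0, 0, 0, 0, 0, 0.6],
  [0, 0, 0, 0, 0, 0, 0.6],
  [-0.1, 0.25, 0.5, 0, 0, 0, 0.6],
  [-0.15, 0.4, 0.8, 0, 0, 0, 0.6],
  [-0.15, 0.4, 0.8, 0, 0, 0, 0.6],
])

```text
time_s: 8.95
eef_pos: [590.4, -157.9, 168.5]
ee_rot: [0.197, 0.553, 0.797, -0.143]
force: [0.3, -0.3, 0.4]
grip_width: 0.8
```

play_rows([
  [0, 0, 0, -0.94, -0.355, 0, -1],
  [0, 0, 0, -0.94, -0.355, 0, -1],
  [0, 0, 0, 0, 0, 0, -1],
  [0, 0, 0, 0, 0, 0, -1],
  [0, 0, 0, 0, 0, 0, -1],
  [0, 0, 0, 0, 0, 0, -1],
])

```text
time_s: 9.45
eef_pos: [591.4, -158.8, 168.5]
ee_rot: [0.28, 0.537, 0.771, -0.199]
force: [-0.8, -1.1, -0.1]
grip_width: 0.003
```

Run:
```python
from rel import *
S,c,W=wrist('w7.png');a=capture('scene');b=capture('top')
t_=S['eef_pos'];o=t_[:2]-F;print('tcp rel',o@u,o@n,t_[2])
for nm,X in(('scene',cloud(a)),('top',cloud(b)),('wrist',W)):
    s,t,z=st(X); near=abs(t)<35
    rep(nm+' block',near&(z>118)&(z<133)&(abs(s+21)<12),s,t,z)
    rep(nm+' plate',near&(z>134)&(z<180)&(s>-14)&(s<-2.5),s,t,z)
    m=near&(abs(t)<10)&(z>94)&(z<112)&(s>-130)&(s<-42)
    rep(nm+' arm',m,s,t,z); print(np.polyfit(s[m],z[m],1) if m.sum()>20 else '')
```

```text
t 9.45 tcp [ 591.4 -158.8  168.5] toolx [-0.267  0.715 -0.646] tooly [ 0.939  0.345 -0.006] toolz [ 0.219 -0.608 -0.764] F [-0.8 -1.1 -0.1] w 0.003 q [-0.23  0.46  1.62 -0.84  0.82 -0.06]
tcp rel -97.77668017898615 0.5417036557057773 168.5453110996389
scene block 76 s [-32.6 -20.9  -9.6] t [-10.8   8.1  18.4] z [118.2 126.7 129.9]
scene plate 110 s [-9.6 -7.8 -3.2] t [-18.9   8.5  25.7] z [135.6 158.4 176.4]
scene arm 144 s [-129.3  -84.4  -42.9] t [-9.3  0.2  9.7] z [102.  105.7 108.8]
[3.36055298e-02 1.08562909e+02]
top plate 19 s [-9.  -7.7 -3. ] t [-21.  -16.8  21.9] z [135.1 171.5 177.5]
top arm 83 s [-122.1  -65.7  -49.6] t [-9.7  0.   9.5] z [102.6 106.9 111.5]
[4.45497734e-02 1.09809355e+02]
wrist block 342 s [-32.8 -22.   -9. ] t [-20.4   1.7  20.7] z [120.6 126.5 131.4]
wrist arm 2032 s [-129.6  -97.7  -43.6] t [-9.6  0.1  9.6] z [102.9 104.4 106.1]
[3.00879808e-02 1.07273215e+02]
```

It hangs by both claws with a droop of about 0.034 rad. Next I move over the press block.

play_rows([
  [0.23, -0.61, -0.1, -0.47, -0.178, 0, -1],
  [0.23, -0.61, -0.2, 0, 0, 0, -1],
  [0.22, -0.62, -0.2, 0, 0, 0, -1],
  [0, 0, 0, 0, 0, 0, -1],
  [0, 0, 0, 0, 0, 0, -1],
])

```text
time_s: 10.02
eef_pos: [617.9, -232.9, 147.7]
ee_rot: [0.301, 0.531, 0.763, -0.214]
force: [-0.4, -0.2, -0.1]
grip_width: -0.001
```

Run:
```python
from rel import *
S,c,W=wrist('w8.png');a=capture('scene')
t_=S['eef_pos'];o=t_[:2]-F;print('tcp rel',o@u,o@n,t_[2])
img=cv2.resize(a['pixels'][90:220,145:295],(750,600)[:2] if 0 else (600,520),interpolation=cv2.INTER_CUBIC)
cv2.imwrite('pics/s8.png',img[:,:,::-1])
```

```text
t 10.0167 tcp [ 617.9 -232.9  147.7] toolx [-0.254  0.682 -0.686] tooly [ 0.939  0.344 -0.006] toolz [ 0.231 -0.645 -0.728] F [-0.4 -0.2 -0.1] w -0.001 q [-0.33  0.56  1.56 -0.93  0.73 -0.05]
tcp rel -19.07332554637746 -0.9400773118032972 147.73497859797186
```

View pics/s8.png

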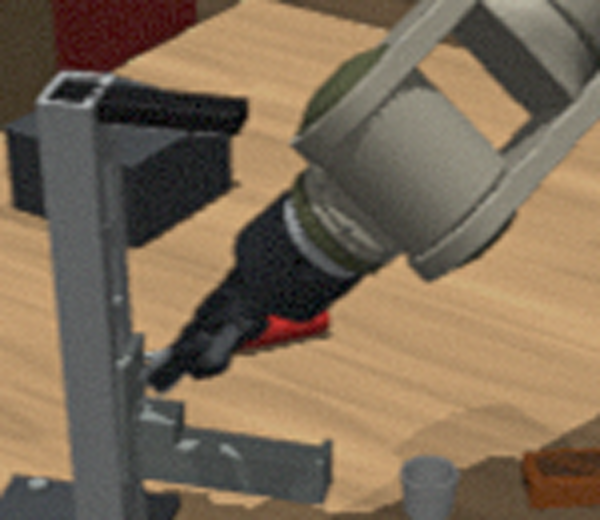

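The shut fingers (165,380) are over the press block (165,415) and well clear of the light (245,110). I press in small steps.

play_rows([
  [0, 0, -0.15, 0, 0, 0, -1],
  [0, 0, -0.15, 0, 0, 0, -1],
  [0, 0, -0.05, 0, 0, 0, -1],
  [0, 0, -0.05, 0, 0, 0, -1],
  [0, 0, 0, 0, 0, 0, -1],
])

```text
time_s: 10.53
eef_pos: [618.4, -231.3, 132.4]
ee_rot: [0.301, 0.53, 0.763, -0.213]
force: [0.2, 1.0, 0.1]
grip_width: -0.002
```

play_rows([
  [0, 0, -0.05, 0, 0, 0, -1],
  [0, 0, -0.05, 0, 0, 0, -1],
  [0, 0, -0.05, 0, 0, 0, -1],
  [0, 0, 0, 0, 0, 0, -1],
])

```text
time_s: 10.87
eef_pos: [618.6, -231.4, 127.5]
ee_rot: [0.302, 0.53, 0.763, -0.213]
force: [-4.8, 3.8, 7.0]
grip_width: 0.0
```

play_rows([
  [0, 0, -0.05, 0, 0, 0, -1],
  [0, 0, -0.05, 0, 0, 0, -1],
  [0, 0, -0.05, 0, 0, 0, -1],
  [0, 0, 0, 0, 0, 0, -1],
])

```text
time_s: 11.2
eef_pos: [619.1, -231.6, 124.3]
ee_rot: [0.304, 0.53, 0.762, -0.214]
force: [-12.9, 11.4, 25.1]
grip_width: 0.001
```

play_rows([
  [0, 0, -0.04, 0, 0, 0, -1],
  [0, 0, -0.04, 0, 0, 0, -1],
  [0, 0, 0, 0, 0, 0, -1],
])

```text
time_s: 11.45
eef_pos: [619.4, -231.6, 124.0]
ee_rot: [0.305, 0.53, 0.761, -0.215]
force: [-23.8, 19.6, 42.7]
grip_width: -0.002
```

play_rows([
  [0, 0, 0.1, 0, 0, 0, -1],
  [0, 0, 0.1, 0, 0, 0, -1],
  [0, 0, 0, 0, 0, 0, -1],
])

```text
time_s: 11.7
eef_pos: [618.6, -231.6, 125.8]
ee_rot: [0.302, 0.531, 0.763, -0.213]
force: [0.7, 0.9, 0.1]
grip_width: -0.003
```

```bash
cat > chk.py <<'E'
from rel import *
S,c,W=wrist('w9.png');a=capture('scene');b=capture('top')
t_=S['eef_pos'];o=t_[:2]-F;print('tcp rel',o@u,o@n,t_[2])
for nm,X in(('scene',cloud(a)),('top',cloud(b)),('wrist',W)):
    s,t,z=st(X); near=abs(t)<35
    rep(nm+' block',near&(z>112)&(z<133)&(s>-33)&(s<-11)&(abs(t)<11),s,t,z)
    rep(nm+' plate',near&(z>130)&(z<180)&(s>-14)&(s<-2.5),s,t,z)
    m=near&(abs(t)<10)&(z>90)&(z<112)&(s>-130)&(s<-42)
    rep(nm+' arm',m,s,t,z); print(np.polyfit(s[m],z[m],1) if m.sum()>20 else '')
E
python3 chk.py
```

```text
t 11.7 tcp [ 618.6 -231.6  125.8] toolx [-0.255  0.681 -0.687] tooly [ 0.938  0.346 -0.005] toolz [ 0.234 -0.645 -0.727] F [0.7 0.9 0.1] w -0.003 q [-0.33  0.59  1.58 -0.98  0.7   0.01]
tcp rel -20.060017282389452 0.1223899804553211 125.8437919768716
scene block 24 s [-31.9 -18.2 -11.9] t [ 0.6  7.  10.4] z [117.4 121.2 132.6]
scene plate 101 s [-10.3  -7.6  -2.6] t [-19.1   9.1  26.1] z [131.8 152.2 168.4]
scene arm 137 s [-129.3  -88.1  -44.1] t [-9.6  0.8  9.4] z [ 94.8  98.2 101.6]
[2.65465063e-02 1.00505394e+02]
top plate 16 s [-8.4 -7.5 -3.6] t [-20.9 -16.5  22. ] z [132.4 165.4 170.6]

wrist block 379 s [-33.  -29.3 -12.2] t [-10.7   0.7  10.7] z [118.1 118.8 128.1]
wrist plate 365 s [-11.   -9.3  -7.3] t [-21.3   0.8  22.3] z [130.4 137.2 165. ]
wrist arm 7961 s [-129.6 -106.4  -44.8] t [-9.6  0.   9.6] z [95.1 96.6 98.2]
[2.67832487e-02 9.93347545e+01]
```

Block, arm and plate all dropped 8.0 mm in both views, so the lock is fully down. Next is the deck.

play_rows([
  [-0.15, 0.45, 0.6, 0, 0, 0, -1],
  [-0.15, 0.45, 0.6, 0, 0, 0, -1],
  [0.137, 0.9, 0, 0, 0, 0, 0],
  [0.137, 0.9, 0, 0, 0, 0, 1],
  [0.137, 0.9, 0, 0.8, 0.293, 0, 1],
  [0.137, 0.9, -0.2, 0.8, 0.293, 0, 1],
  [0.137, 0.9, -0.2, 0.8, 0.293, 0, 1],
  [0.137, 0.9, -0.2, 0, 0, -0.81, 1],
])

```text
time_s: 12.52
eef_pos: [639.8, 20.4, 150.0]
ee_rot: [0.19, 0.588, 0.773, -0.147]
force: [0.1, -1.6, 1.1]
grip_width: 0.849
```

play_rows([
  [0.137, 0.9, -0.2, 0, 0, -0.81, 1],
  [0.137, 0.9, -0.3, 0, 0, 0, 1],
  [0.137, 0.9, -0.3, 0, 0, 0, 1],
  [0, 0, -0.2, 0, 0, 0, 1],
  [0, 0, 0, 0, 0, 0, 1],
])

```text
time_s: 12.93
eef_pos: [654.6, 129.8, 105.7]
ee_rot: [0.183, 0.618, 0.748, -0.158]
force: [-0.7, -0.8, -0.4]
grip_width: 0.999
```

```bash
cat > dk.py <<'E'
from rel import *
def box(W,C,r,lo,hi):
    P=W.reshape(-1,3);P=P[~np.isnan(P[:,0])]
    q=P[(np.hypot(P[:,0]-C[0],P[:,1]-C[1])<r)&(P[:,2]>lo)&(P[:,2]<hi)]
    print(len(q),'z',np.percentile(q[:,2],[50,95]).round(1),[tuple(np.round(v,1)) if np.ndim(v) else round(v,1) for v in cv2.minAreaRect(q[:,:2].astype(np.float32))])
E
python3 - <<'E'
from dk import *
S,c,W=wrist('w10.png')
box(W,(666,75),65,8,35);box(W,(666,75),65,22,32);box(W,(506,28),55,8,35);box(W,(506,28),55,18,32)
E
```

```text
t 12.9333 tcp [654.6 129.8 105.7] toolx [-0.169  0.867 -0.469] tooly [ 0.982  0.186 -0.01 ] toolz [ 0.079 -0.463 -0.883] F [-0.7 -0.8 -0.4] w 0.999 q [ 0.2   0.8   1.14 -0.51  1.27  0.18]
4721 z [19.6 25.6] [(np.float64(662.9), np.float64(76.0)), (np.float64(58.0), np.float64(92.0)), 10.7]
982 z [25.1 26.1] [(np.float64(662.9), np.float64(76.0)), (np.float64(58.0), np.float64(91.9)), 10.7]
3341 z [23.3 24.4] [(np.float64(504.9), np.float64(29.8)), (np.float64(44.8), np.float64(77.1)), 23.5]
2554 z [23.5 24.5] [(np.float64(504.9), np.float64(29.8)), (np.float64(44.8), np.float64(77.1)), 23.5]
```

View pics/w10.png

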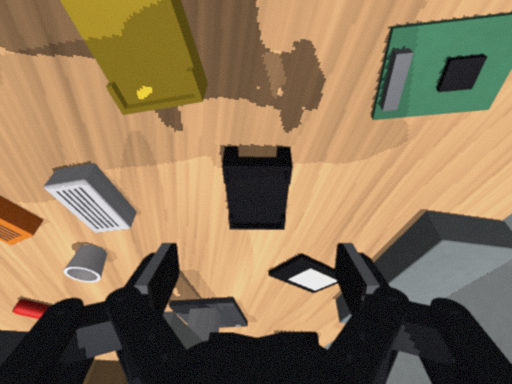

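The wrist view shows the black deck at (258,185), centred between the fingers, with the yellow one (160,50) and the grey drive (90,195) apart from it. I descend and grip.

play_rows([
  [0.07, -0.45, -0.8, 0, 0, 0, 1],
  [0.07, -0.45, -0.8, 0, 0, 0, 1],
  [0.07, -0.45, -0.7, 0, 0, 0, 1],
  [0.015, -0.1, -0.2, 0, 0, 0, 1],
  [0, 0, -0.067, 0, 0, 0, 1],
  [0, 0, 0, 0, 0, 0, 1],
])

```text
time_s: 13.48
eef_pos: [665.1, 69.9, 7.5]
ee_rot: [0.185, 0.62, 0.746, -0.156]
force: [0.8, 0.1, 0.9]
grip_width: 1.003
```

play_rows([
  [0, 0, 0, 0, 0, 0, 0.2],
  [0, 0, 0, 0, 0, 0, 0],
  [0, 0, 0, 0, 0, 0, -0.2],
  [0, 0, 0, 0, 0, 0, -0.5],
  [0, 0, 0, 0, 0, 0, -1],
  [0, 0, 0, 0, 0, 0, -1],
], squeeze=40)

```text
time_s: 13.98
eef_pos: [665.5, 71.3, 8.5]
ee_rot: [0.186, 0.619, 0.747, -0.155]
force: [-0.2, 2.5, 7.2]
grip_width: 0.663
```

play_rows([
  [0, 0, 0.2, 0, 0, 0, -1],
  [0, 0, 0.7, 0, 0, 0, -1],
  [0, 0, 0.9, 0, 0, 0, -1],
  [0, 0, 0.9, 0, 0, 0, -1],
  [0, 0, 0.8, 0, 0, 0, -1],
  [0, 0, 0, 0, 0, 0, -1],
  [0, 0, 0, 0, 0, 0, -1],
])

```text
time_s: 14.57
eef_pos: [665.2, 70.7, 149.0]
ee_rot: [0.186, 0.62, 0.747, -0.155]
force: [-0.0, -0.1, -3.1]
grip_width: 0.667
```

Run:
```python
from dk import *
S,c,W=wrist('w11.png')
z=S['eef_pos'][2]
ud=np.array([.186,-.982]);
s,t=None,None
P=W.reshape(-1,3);P=P[~np.isnan(P[:,0])]
M=RM(S['ee_rot']); y=M[:2,1]/np.linalg.norm(M[:2,1]); x=np.array([y[1],-y[0]])
d=P[:,:2]-S['eef_pos'][:2]; s=d@x; t=d@y; h=P[:,2]-z
m=(abs(s)<75)&(abs(t)<32)&(h>-20)&(h<40)
import collections
print(np.histogram(h[m],bins=np.arange(-20,41,3)))
for lo,hi in((10,19),(19,32)):
    k=m&(h>lo)&(h<hi); print(k.sum(),np.percentile(s[k],[1,50,99]).round(1),np.percentile(t[k],[1,50,99]).round(1),np.median(h[k]).round(1),'pitch',np.polyfit(s[k],h[k],1).round(3),'roll',np.polyfit(t[k],h[k],1).round(3))
```

```text
t 14.5667 tcp [665.2  70.7 149. ] toolx [-0.163  0.868 -0.47 ] tooly [ 0.983  0.184 -0.001] toolz [ 0.086 -0.462 -0.883] F [-0.  -0.1 -3.1] w 0.667 q [ 0.11  0.73  1.14 -0.51  1.27  0.08]
(array([   0,    0,    0,   91,  269,  273,  254,  285,  536,  712, 7733,
       1452, 2089,  177,  188,  205,  232,  305,  277,  214]), array([-20, -17, -14, -11,  -8,  -5,  -2,   1,   4,   7,  10,  13,  16,
        19,  22,  25,  28,  31,  34,  37,  40]))
11274 [-50.5 -17.7  38.2] [-29.6  -0.7  27.8] 11.2 pitch [-0.02  12.313] roll [1.0000e-03 1.2582e+01]
907 [-29.9 -22.   -1. ] [-31.7  27.3  31.7] 26.3 pitch [-0.131 23.532] roll [2.0000e-03 2.6056e+01]
```

View pics/w11.png

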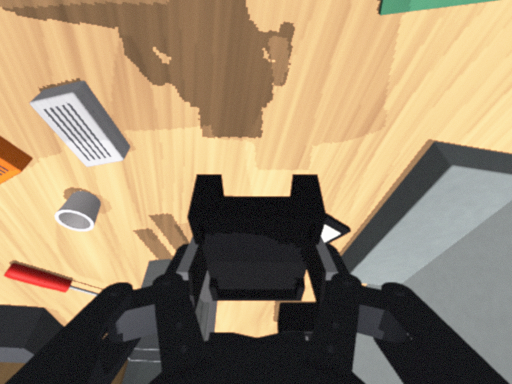

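The deck hangs level between the fingers, with its near corners at (208,190) and (308,190). I carry it over the arm.

play_rows([
  [-0.1, -0.5, 0, 0, 0, 0.33, -1],
  [-0.26, -0.9, 0, 0, 0, 0.33, -1],
  [-0.26, -0.9, 0, 0, 0, 0.33, -1],
  [-0.26, -0.9, 0, 0, 0, 0.34, -1],
  [-0.26, -0.9, 0, 0, 0, 0.34, -1],
  [-0.26, -0.9, 0, 0, 0, 0, -1],
  [-0.2, -0.8, 0, 0, 0, 0, -1],
  [-0.07, -0.32, 0, 0, 0, 0, -1],
])

```text
time_s: 15.28
eef_pos: [595.6, -177.8, 144.8]
ee_rot: [0.196, 0.553, 0.798, -0.141]
force: [-0.4, -0.6, -1.0]
grip_width: 0.667
```

play_rows([
  [0, 0, 0, 0, 0, 0, -1],
  [0, 0, 0, 0, 0, 0, -1],
])

```text
time_s: 15.45
eef_pos: [597.3, -174.3, 145.2]
ee_rot: [0.196, 0.552, 0.798, -0.14]
force: [0.9, 0.5, -2.0]
grip_width: 0.664
```

```bash
cat > dchk.py <<'E'
from dk import *
S,c,W=wrist('w12.png');a=capture('scene');b=capture('top')
p=S['eef_pos'];o=p[:2]-F;print('tcp rel',(o@u).round(1),(o@n).round(1),p[2])
dz=p[2]-8.8; ds=o@u-5.6
for nm,X in(('scene',cloud(a)),('top',cloud(b)),('wrist',W)):
    s,t,z=st(X)
    near=abs(t)<38
    rep(nm+' deck',near&(abs(s-ds)<50)&(z>dz+3)&(z<dz+28)&(z>105),s,t,z)
    rep(nm+' stop',(abs(t)<20)&(s<-128)&(s>-150)&(z>100)&(z<108),s,t,z)
    rep(nm+' arm',(abs(t)<20)&(s<-45)&(s>-150)&(z>88)&(z<108),s,t,z)
    rep(nm+' block',(abs(t)<25)&(s<-14)&(s>-45)&(z>112)&(z<125),s,t,z)
    rep(nm+' post',(z>200)&(z<335)&(abs(s)<6)&(abs(t)<40),s,t,z)
E
python3 dchk.py
```

```text
t 15.45 tcp [ 597.3 -174.3  145.2] toolx [-0.313  0.826 -0.468] tooly [ 0.936  0.351 -0.006] toolz [ 0.159 -0.44  -0.884] F [ 0.9  0.5 -2. ] w 0.664 q [-0.32  0.5   1.54 -0.51  0.85 -0.39]
tcp rel -81.2 0.6 145.24206431074316
scene deck 478 s [-130.7  -73.6  -41.2] t [-26.4  18.8  35.2] z [140.7 156.8 163.9]
scene stop 15 s [-141.2 -138.2 -135.4] t [-8.   5.1 17.5] z [101.1 102.7 104.6]
scene arm 320 s [-140.9  -93.3  -45.6] t [-13.6   8.2  18.7] z [ 88.4  97.3 103.2]
scene block 62 s [-38.  -24.  -14.8] t [-9.   9.8 18.9] z [112.9 119.2 122.3]
scene post 405 s [-1.7  0.5  5.8] t [-22.4  10.6  27.9] z [203.2 269.  332.3]
top deck 332 s [-93.7 -72.1 -41.1] t [-27.8  -0.7  29. ] z [154.6 158.6 163.8]
top post 99 s [-0.7  0.3  1.1] t [-24.3 -15.9  23.3] z [203.4 276.9 331.4]
wrist deck 13663 s [-131.9 -105.8  -43.6] t [-28.7  -0.   28.5] z [142.5 156.3 162.8]
wrist stop 574 s [-142.8 -139.8 -136.2] t [-12.9   0.4  14. ] z [100.2 101.5 102.6]
wrist arm 4225 s [-142.6 -117.3  -73. ] t [-13.    0.4  14. ] z [ 90.1  96.6 102.1]
```

play_rows([
  [0.01, 0.005, -0.3, 0, 0, 0, -1],
  [0, 0, -0.4, 0, 0, 0, -1],
  [0, 0, -0.3, 0, 0, 0, -1],
  [0, 0, -0.1, 0, 0, 0, -1],
  [0, 0, 0, 0, 0, 0, -1],
  [0, 0, 0, 0, 0, 0, -1],
])

```text
time_s: 16.1
eef_pos: [598.4, -174.1, 102.5]
ee_rot: [0.198, 0.552, 0.798, -0.14]
force: [-0.7, -0.1, -0.5]
grip_width: 0.663
```

play_rows([
  [0, 0, -0.06, 0, 0, 0, -1],
  [0, 0, -0.06, 0, 0, 0, -1],
  [0, 0, -0.05, 0, 0, 0, -1],
  [0, 0, 0, 0, 0, 0, -1],
])

```text
time_s: 16.43
eef_pos: [598.1, -174.3, 95.4]
ee_rot: [0.197, 0.552, 0.798, -0.14]
force: [-0.2, -0.6, -1.9]
grip_width: 0.662
```

play_rows([
  [0, 0, -0.04, 0, 0, 0, -1],
  [0, 0, -0.04, 0, 0, 0, -1],
  [0, 0, 0, 0, 0, 0, -1],
])

```text
time_s: 16.68
eef_pos: [598.4, -174.3, 92.7]
ee_rot: [0.198, 0.552, 0.798, -0.14]
force: [-2.2, 1.6, 2.2]
grip_width: 0.666
```

```bash
python3 dchk.py
```

```text
t 16.6833 tcp [ 598.4 -174.3   92.7] toolx [-0.313  0.825 -0.47 ] tooly [ 0.936  0.352 -0.005] toolz [ 0.162 -0.441 -0.883] F [-2.2  1.6  2.2] w 0.666 q [-0.32  0.57  1.58 -0.57  0.75 -0.3 ]
tcp rel -80.8 1.6 92.69424424023163
scene deck 198 s [-129.5  -69.3  -36.8] t [-26.8   3.5  35.2] z [105.1 107.2 111.4]
scene stop 18 s [-141.2 -136.9 -129.1] t [-9.7  7.  17.5] z [100.1 102.9 105.7]
scene arm 191 s [-140.8 -109.4  -45.9] t [-18.9   2.1  19.5] z [ 90.9 104.  107.4]
scene block 81 s [-43.4 -27.3 -14.6] t [-12.    6.4  19.4] z [112.5 119.  121.9]
scene post 404 s [-1.6  0.6  5.8] t [-21.6  10.3  27.9] z [202.5 269.8 331.3]
top deck 202 s [-92.1 -68.9 -39.9] t [-29.8  -1.   28.9] z [105.2 106.9 110.5]
top arm 193 s [-92.6 -71.4 -48.2] t [-19.3   0.1  18.8] z [101.1 105.4 107.9]
top post 99 s [-0.9  0.2  1.2] t [-24.2 -15.9  23.2] z [206.7 278.8 333. ]
wrist deck 4169 s [-131.7 -119.1  -38. ] t [-31.2   0.3  30.8] z [105.2 108.8 111.3]
wrist stop 2194 s [-142.7 -131.2 -129.7] t [-18.7   0.3  18.8] z [100.2 102.  107.8]
wrist arm 9314 s [-142.7 -114.6  -45.5] t [-19.1   0.2  19.1] z [ 89.5 103.4 107.1]
wrist block 981 s [-39.8 -36.3 -14.6] t [-13.    0.4  13.9] z [112.2 118.2 119.1]
```

play_rows([
  [0, 0, 0, 0, 0, 0, 0.4],
  [0, 0, 0, 0, 0, 0, 0.6],
  [0, 0, 0, 0, 0, 0, 0.9],
  [0, 0, 0, 0, 0, 0, 0.9],
  [-0.06, 0.18, 0.35, 0, 0, 0, 0.9],
  [-0.13, 0.36, 0.7, 0, 0, 0, 0.9],
  [-0.13, 0.36, 0.7, 0, 0, 0, 0.9],
  [0, 0, 0, 0, 0, 0, 0.9],
])

```text
time_s: 17.5
eef_pos: [587.0, -136.9, 168.1]
ee_rot: [0.201, 0.551, 0.798, -0.138]
force: [0.6, 0.0, 0.8]
grip_width: 0.948
```

Run:
```python
from rel import *
S,c,W=wrist('w13.png');a=capture('scene');b=capture('top')
for nm,X in(('scene',cloud(a)),('wrist',W)):
    s,t,z=st(X)
    rep(nm+' rim',(abs(t)<38)&(abs(s+87)<52)&(z>107.5)&(z<114)&~((s>-42)&(abs(t)<17)),s,t,z)
    m=(abs(t)<22)&(abs(s+87)<36)&(z>98)&(z<108); rep(nm+' recess',m,s,t,z); print(np.polyfit(s[m],z[m],1),np.polyfit(t[m],z[m],1))
    rep(nm+' stop',(abs(t)<15)&(s<-134)&(s>-150)&(z>98)&(z<108),s,t,z)
    rep(nm+' block',(abs(t)<15)&(s<-14)&(s>-41)&(z>113)&(z<125),s,t,z)
A=cv2.resize(a['pixels'][100:230,145:295],(450,390),interpolation=cv2.INTER_CUBIC); B=cv2.resize(c['pixels'],(350,390))
cv2.imwrite('pics/p13.png',np.hstack([A,B])[:,:,::-1])
```

```text
t 17.5 tcp [ 587.  -136.9  168.1] toolx [-0.311  0.824 -0.474] tooly [0.935 0.354 0.002] toolz [ 0.169 -0.442 -0.881] F [0.6 0.  0.8] w 0.948 q [-0.26  0.44  1.57 -0.52  0.89 -0.34]
scene rim 80 s [-129.9  -57.2  -38.3] t [-27.8   2.1  33.5] z [107.7 109.3 112.7]
scene recess 236 s [-121.9  -88.3  -51.5] t [-21.4   0.3  21. ] z [101.  103.9 106.9]
[2.27779437e-02 1.06007994e+02] [1.69866524e-03 1.04009075e+02]
scene stop 15 s [-141.5 -138.3 -135.2] t [-9.5  1.8 13.4] z [100.2 102.6 106.9]
scene block 63 s [-41.  -27.1 -14.4] t [-9.8  3.  14.5] z [113.5 119.4 121.9]
wrist rim 750 s [-131.9 -111.5  -42.2] t [-28.   -2.7  29.1] z [107.6 108.4 110.5]
wrist recess 3047 s [-121.7  -92.4  -52.1] t [-21.1  -0.   21.1] z [101.3 102.7 104.2]
[2.69358145e-02 1.05195801e+02] [-6.62804141e-03  1.02755533e+02]
wrist stop 397 s [-143.  -140.7 -136.2] t [-13.    0.2  14.2] z [ 98.2 101.2 102.7]
wrist block 546 s [-39.6 -31.5 -14.4] t [-13.   0.  14.] z [113.4 118.3 119.3]
```

View pics/p13.png

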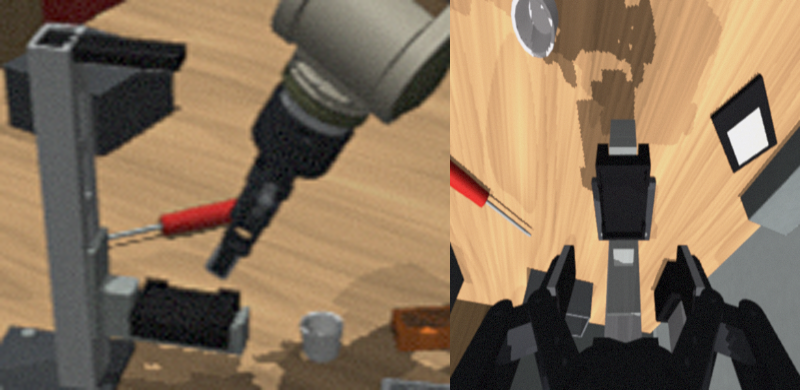

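The pictures show the deck astride the arm (185,315), between block (118,290) and end stop (240,325), parallel to the arm and resting on it. Now the drive.

play_rows([
  [-0.2, 0.6, 0.1, 0, 0, 0, 1],
  [-0.4, 0.8, 0, 0, 0, 0.47, 1],
  [-0.4, 0.8, -0.2, 0, 0, 0, 1],
  [-0.4, 0.8, -0.3, 0, 0, 0, 1],
  [-0.4, 0.8, -0.3, 0, 0, 0, 1],
  [-0.4, 0.8, -0.35, 0, 0, 0, 1],
  [-0.38, 0.75, -0.35, 0, 0, 0, 1],
  [0, 0, 0, 0, 0, 0, 1],
])

```text
time_s: 18.32
eef_pos: [478.5, 78.9, 102.6]
ee_rot: [0.198, 0.53, 0.813, -0.136]
force: [-0.0, -0.7, -0.4]
grip_width: 1.002
```

Run:
```python
from dk import *
S,c,W=wrist('w14.png')
box(W,(505,29.8),55,8,35);box(W,(505,29.8),55,18,32)
```

```text
t 18.3167 tcp [478.5  78.9 102.6] toolx [-0.36   0.808 -0.467] tooly [ 0.916  0.401 -0.012] toolz [ 0.178 -0.432 -0.884] F [-0.  -0.7 -0.4] w 1.002 q [ 0.16  0.4   1.84 -0.63  0.89  0.15]
3061 z [23.3 24.2] [(np.float64(503.6), np.float64(30.5)), (np.float64(44.0), np.float64(76.4)), 22.9]
2665 z [23.4 24.2] [(np.float64(503.8), np.float64(30.2)), (np.float64(44.0), np.float64(75.7)), 23.0]
```

play_rows([
  [0.17, -0.33, -0.62, 0, 0, 0, 1],
  [0.17, -0.33, -0.62, 0, 0, 0, 1],
  [0.17, -0.33, -0.62, 0, 0, 0, 1],
  [0.12, -0.225, -0.33, 0, 0, 0, 1],
  [0, 0, 0, 0, 0, 0, 1],
  [0, 0, 0, 0, 0, 0, 1],
])

```text
time_s: 18.87
eef_pos: [507.4, 26.0, 18.4]
ee_rot: [0.2, 0.533, 0.811, -0.135]
force: [0.4, 0.9, 0.2]
grip_width: 1.001
```

play_rows([
  [0, 0, 0, 0, 0, 0, 0.2],
  [0, 0, 0, 0, 0, 0, 0],
  [0, 0, 0, 0, 0, 0, -0.2],
  [0, 0, 0, 0, 0, 0, -0.5],
  [0, 0, 0, 0, 0, 0, -1],
  [0, 0, 0, 0, 0, 0, -1],
  [0, 0, 0, 0, 0, 0, -1],
], squeeze=40)

```text
time_s: 19.45
eef_pos: [507.7, 27.6, 19.9]
ee_rot: [0.202, 0.532, 0.811, -0.134]
force: [-3.9, 3.2, 7.3]
grip_width: 0.496
```

play_rows([
  [0, 0, 0.2, 0, 0, 0, -1],
  [0, 0, 0.7, 0, 0, 0, -1],
  [0, 0, 0.9, 0, 0, 0, -1],
  [0, 0, 0.9, 0, 0, 0, -1],
  [0, 0, 0.9, 0, 0, 0, -1],
  [0, 0, 0.5, 0, 0, 0, -1],
  [0, 0, 0, 0, 0, 0, -1],
  [0, 0, 0, 0, 0, 0, -1],
])

```text
time_s: 20.12
eef_pos: [507.2, 27.4, 183.3]
ee_rot: [0.201, 0.532, 0.811, -0.134]
force: [-0.9, -0.3, -3.8]
grip_width: 0.493
```

Run:
```python
from dk import *
S,c,W=wrist('w15.png')
p=S['eef_pos'];P=W.reshape(-1,3);P=P[~np.isnan(P[:,0])]
M=RM(S['ee_rot']); y=M[:2,1]/np.linalg.norm(M[:2,1]); x=np.array([y[1],-y[0]])
d=P[:,:2]-p[:2]; s=d@x; t=d@y; h=P[:,2]-p[2]
m=(abs(s)<60)&(abs(t)<20)&(h>-20)&(h<25)
k=m&(h>2)&(h<16); rep('top',k,s,t,h); 
k=(abs(s)<60)&(abs(t)<26)&(h>2)&(h<16);rep('top2',k,s,t,h)
k=(s<-12)&(s>-36)&(abs(t)<18)&(h>2)&(h<16); print(np.polyfit(s[k],h[k],1),np.polyfit(t[k],h[k],1))
k=(s<-8)&(s>-50)&(abs(t)<26)&(h>5)&(h<14); print(cv2.minAreaRect(np.c_[s[k],t[k]].astype(np.float32)))
```

```text
t 20.1167 tcp [507.2  27.4 183.3] toolx [-0.353  0.809 -0.469] tooly [ 0.917  0.398 -0.004] toolz [ 0.184 -0.432 -0.883] F [-0.9 -0.3 -3.8] w 0.493 q [ 0.05  0.3   1.74 -0.55  1.   -0.09]
top 5220 s [-40.6 -14.4  32.9] t [-19.2  -0.1  19.1] z [2.4 3.5 4.5]
top2 6130 s [-40.6 -15.1  32.5] t [-22.4  -0.6  22. ] z [ 2.4  3.5 13.6]
[-0.00423912  3.59644142] [-8.63985796e-04  3.70159451e+00]
((-18.751815795898438, 0.008148193359375), (21.163616180419922, 51.82985305786133), 0.18835477530956268)
```

play_rows([
  [0.2, -0.4, 0, 0, 0, -0.23, -1],
  [0.35, -0.75, -0.2, 0, 0, -0.23, -1],
  [0.35, -0.8, -0.2, -0.117, -0.045, 0, -1],
  [0.35, -0.8, -0.2, -0.117, -0.045, 0, -1],
  [0.35, -0.8, -0.2, 0, 0, 0, -1],
  [0.35, -0.8, 0, 0, 0, 0, -1],
  [0.23, -0.5, 0, 0, 0, 0, -1],
  [0.055, -0.15, 0, 0, 0, 0, -1],
])

```text
time_s: 20.83
eef_pos: [596.5, -175.8, 148.0]
ee_rot: [0.206, 0.551, 0.795, -0.148]
force: [0.7, -0.7, -3.5]
grip_width: 0.49
```

play_rows([
  [0, 0, 0, 0, 0, 0, -1],
  [0, 0, 0, 0, 0, 0, -1],
])

```text
time_s: 21.0
eef_pos: [595.9, -172.1, 149.1]
ee_rot: [0.207, 0.55, 0.796, -0.147]
force: [-0.5, 1.0, -3.9]
grip_width: 0.494
```

```bash
cat > vchk.py <<'E'
from rel import *
S,c,W=wrist('w16.png');a=capture('scene')
p=S['eef_pos'];o=p[:2]-F;print('tcp rel',(o@u).round(1),(o@n).round(1),p[2])
for nm,X in(('scene',cloud(a)),('wrist',W)):
    s,t,z=st(X); h=z-p[2]
    rep(nm+' drive',(abs(s+87)<50)&(abs(t)<26)&(h>1)&(h<6),s,t,z)
    k=(s<-96)&(s>-122)&(abs(t)<15)&(h>1)&(h<8); print(np.polyfit(s[k],z[k],1) if k.sum()>10 else '')
    rep(nm+' deckrim',(abs(s+87)<52)&(abs(t)<36)&(z>106.5)&(z<114)&(s<-42),s,t,z)
E
python3 vchk.py
```

```text
t 21.0 tcp [ 595.9 -172.1  149.1] toolx [-0.311  0.814 -0.491] tooly [ 0.936  0.353 -0.007] toolz [ 0.167 -0.461 -0.871] F [-0.5  1.  -3.9] w 0.494 q [-0.31  0.49  1.55 -0.55  0.84 -0.35]
tcp rel -83.7 0.1 149.09496837336147
scene drive 139 s [-123.4  -98.8  -48.8] t [-19.2   5.7  24.5] z [150.4 153.3 154.9]
[-5.71874486e-02  1.46732681e+02]
scene deckrim 71 s [-130.3 -110.   -42.2] t [-26.3  19.4  33.3] z [106.7 108.9 112.2]
wrist drive 5697 s [-124.3  -98.4  -51.1] t [-21.8  -1.   20.2] z [150.6 152.4 153.5]
[2.60825749e-02 1.55039956e+02]
wrist deckrim 1014 s [-131.9 -128.6 -110.9] t [-27.9   0.3  29.3] z [106.6 107.8 108.9]
```

play_rows([
  [0.024, 0.022, -0.2, 0, 0, 0, -1],
  [0, 0, -0.2, 0, 0, 0, -1],
  [0, 0, -0.1, 0, 0, 0, -1],
  [0, 0, 0, 0, 0, 0, -1],
  [0, 0, 0, 0, 0, 0, -1],
])

```text
time_s: 21.52
eef_pos: [597.6, -171.8, 130.4]
ee_rot: [0.208, 0.549, 0.796, -0.147]
force: [-0.8, -0.7, -2.3]
grip_width: 0.493
```

play_rows([
  [0, 0, -0.05, 0, 0, 0, -1],
  [0, 0, -0.03, 0, 0, 0, -1],
  [0, 0, -0.02, 0, 0, 0, -1],
  [0, 0, 0, 0, 0, 0, -1],
])

```text
time_s: 21.85
eef_pos: [597.7, -172.0, 126.7]
ee_rot: [0.208, 0.55, 0.796, -0.147]
force: [0.5, 0.4, -1.7]
grip_width: 0.488
```

```bash
python3 vchk.py
```

```text
t 21.85 tcp [ 597.7 -172.   126.7] toolx [-0.309  0.813 -0.492] tooly [ 0.936  0.353 -0.005] toolz [ 0.17  -0.462 -0.87 ] F [ 0.5  0.4 -1.7] w 0.488 q [-0.31  0.52  1.57 -0.57  0.8  -0.32]
tcp rel -83.2 1.8 126.72437176835713
scene drive 141 s [-122.7  -72.7  -48.1] t [-17.8   8.6  24.5] z [128.  130.7 132.6]
[-1.01037433e-02  1.29541608e+02]
scene deckrim 110 s [-129.7  -99.8  -42.4] t [-21.7  24.   34.3] z [106.7 109.5 113.8]
wrist drive 5676 s [-123.8  -97.9  -50.6] t [-20.1   0.7  21.8] z [128.2 130.  131.2]
[2.79516862e-02 1.32802991e+02]
wrist deckrim 2012 s [-131.9 -123.8 -111.3] t [-27.5   0.6  29. ] z [106.7 108.1 113.7]
```

play_rows([
  [0, 0, -0.04, 0, 0, 0, -1],
  [0, 0, -0.03, 0, 0, 0, -1],
  [0, 0, 0, 0, 0, 0, -1],
  [0, 0, 0, 0, 0, 0, -1],
])

```text
time_s: 22.28
eef_pos: [597.8, -172.0, 124.0]
ee_rot: [0.208, 0.55, 0.796, -0.147]
force: [0.4, -0.5, -2.8]
grip_width: 0.496
```

play_rows([
  [-0.005, 0.012, -0.02, 0, 0, 0, -1],
  [0, 0, -0.01, 0, 0, 0, -1],
  [0, 0, 0, 0, 0, 0, -1],
  [0, 0, 0, 0, 0, 0, -1],
])

```text
time_s: 22.62
eef_pos: [597.9, -171.7, 123.4]
ee_rot: [0.209, 0.549, 0.796, -0.147]
force: [-0.8, -0.6, 3.5]
grip_width: 0.493
```

Contact is light: the wrist force swung from about -3 to +3.5 N. I release and back off.

play_rows([
  [0, 0, 0, 0, 0, 0, 0.1],
  [0, 0, 0, 0, 0, 0, 0.3],
  [0, 0, 0, 0, 0, 0, 0.6],
  [0, 0, 0, 0, 0, 0, 0.8],
  [-0.07, 0.18, 0.35, 0, 0, 0, 0.8],
  [-0.14, 0.37, 0.7, 0, 0, 0, 0.8],
  [-0.14, 0.37, 0.7, 0, 0, 0, 0.8],
  [-0.14, 0.6, 0.5, 0, 0, 0, 0.8],
])

```text
time_s: 23.28
eef_pos: [578.0, -111.2, 215.2]
ee_rot: [0.209, 0.55, 0.795, -0.147]
force: [-0.1, -0.1, 0.4]
grip_width: 0.901
```

play_rows([
  [0, 0, 0, 0, 0, 0, 0.8],
  [0, 0, 0, 0, 0, 0, 0.8],
])

```text
time_s: 23.45
eef_pos: [578.3, -110.0, 213.7]
ee_rot: [0.209, 0.549, 0.796, -0.146]
force: [-0.0, 0.2, -0.9]
grip_width: 0.902
```

Run:
```python
from rel import *
S,c,W=wrist('w17.png');a=capture('scene');b=capture('top')
for nm,X in(('scene',cloud(a)),('wrist',W)):
    s,t,z=st(X)
    k=(abs(t)<24)&(abs(s+87)<45)&(z>122)&(z<134); rep(nm+' drivetop',k,s,t,z); k&=(abs(t)<15)&(z>124); print(np.polyfit(s[k],z[k],1),np.polyfit(t[k],z[k],1))
    rep(nm+' rim',(abs(t)<38)&(abs(s+87)<52)&(z>106.5)&(z<114)&~((s>-42)&(abs(t)<17)),s,t,z)
    rep(nm+' stop',(abs(t)<15)&(s<-134)&(s>-150)&(z>98)&(z<108),s,t,z)
    rep(nm+' block',(abs(t)<15)&(s<-14)&(s>-38)&(z>113)&(z<123),s,t,z)
    rep(nm+' plate',(abs(t)<30)&(z>130)&(z<180)&(s>-14)&(s<-2.5),s,t,z)
A=cv2.resize(a['pixels'][100:230,145:295],(450,390),interpolation=cv2.INTER_CUBIC); B=cv2.resize(c['pixels'],(350,390))
cv2.imwrite('pics/p17.png',np.hstack([A,B])[:,:,::-1])
```

```text
t 23.45 tcp [ 578.3 -110.   213.7] toolx [-0.31   0.813 -0.493] tooly [ 0.935  0.354 -0.003] toolz [ 0.172 -0.462 -0.87 ] F [-0.   0.2 -0.9] w 0.902 q [-0.2   0.38  1.54 -0.52  0.99 -0.33]
scene drivetop 269 s [-123.1  -85.9  -47.9] t [-19.    4.8  23.7] z [122.9 127.8 131.4]
[2.64437058e-02 1.30222082e+02] [5.96134031e-03 1.27975521e+02]
scene rim 118 s [-130.1  -99.7  -41.4] t [-22.6  23.3  32.8] z [106.7 109.7 113.9]
scene stop 13 s [-140.7 -138.5 -134.6] t [-12.    0.5  13.7] z [ 98.7 101.5 103.1]
scene block 60 s [-37.5 -27.5 -14.7] t [-10.7   5.3  14.8] z [114.3 119.4 122.6]
scene plate 101 s [-10.8  -7.4  -2.9] t [-17.9   9.   27.3] z [130.2 151.7 168.5]
wrist drivetop 2465 s [-124.6  -95.   -51.5] t [-19.8   1.   21.9] z [123.3 126.6 128.2]
[3.05727405e-02 1.29536345e+02] [-4.48296242e-03  1.26722291e+02]
wrist rim 739 s [-132.  -124.   -42.6] t [-27.8   0.2  29. ] z [106.6 108.2 113.5]
wrist stop 238 s [-143.1 -140.5 -136.4] t [-12.9   1.1  14.3] z [ 98.2 101.  102.2]
wrist block 285 s [-36.7 -26.  -14.3] t [-13.2   0.2  14.1] z [117.6 118.5 119.5]
wrist plate 1198 s [-11.3  -9.5  -2.8] t [-20.7   0.5  21.8] z [130.8 150.2 165.5]
```

View pics/p17.png

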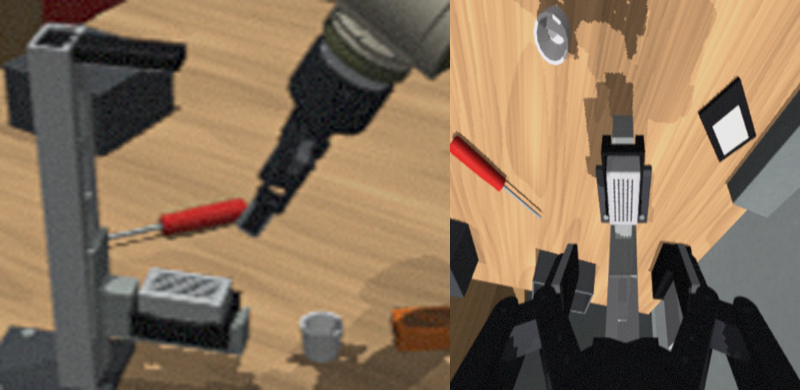

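The drive (190,285) lies in the deck, its top 24 mm above the recess floor and with the same slope as the arm. The plate top is unchanged and the robot is clear.

```bash
python3 -c "
from rig import order; print(order.finish_job())"
```

```text
the job is handed in; nothing more can be done
None
```

The job is done in the order asked and handed in at about 24 s of the 72 s limit. No verdict is reported back.

- **Bracket:** Both claws went into the two lowest slots and first rested on the raised shoes, with the block top at 127.6 mm against 128 expected. I then pressed on the press block with the shut fingers. Block, arm and plate dropped 8.0 mm in two views, so the lock is fully down. The free arm keeps its droop of about 0.03 rad.
- **Deck:** The black deck sits astride the arm, resting on it, about 4 mm clear of both the press block and the end stop.
- **Drive:** The grey drive was laid in with about 7 N of contact. Its top is 24 mm above the recess floor (126.9 against 126.85 mm expected), parallel to the arm and within the recess play.
- **Other things:** I did not touch or move any bystander or look-alike. I did not measure their positions again at the end.

**One thing to know:** the last pressing step briefly read 43 N vertically at the wrist (about 53 N in all). That was the fingertips pressing on the block, below the 120 N wrist limit. The rule against over 40 N names the arm and the gripper's body, not the fingers, so I take it as within the rules.

**Disagreement between checks:** the scene camera read about 3 mm to one side compared with the top camera. I worked from offsets within each camera to cancel that.

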